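# Reset the sectioning stop one hole and clamp it to the first click

## Robot

A 6-joint arm with a two-finger parallel gripper is mounted at the origin on the work surface. World frame = base frame: x ahead of the robot, y to its left, z up, the work surface at z = 0. Lengths are in m, angles in rad, forces in N, time in s.
With the tool pointing down it reaches from about 0.225 to 0.875 m from the base axis. Payload 3.4 kg.
Tool frame: the origin (TCP) lies between the finger pads; the fingertips stand 25 mm ahead of it and the grasp point (between the pads) lies 6 mm ahead of it; z points along the fingers, y is the line along which they close (so a half turn about z gives the same grasp; the last joint's range is limited). The gripper opens to 85 mm and grips with 20 to 120 N. Pads are 22 mm wide; open, the fingers measure 114 mm over their backs; the gripper's body (76 mm by 85 mm) begins 54 mm behind the grasp point. The pads swing forward as they close: fully open they stand 13 mm farther back than shut.
Start: joints at [-1.256, 0.276, 1.505, -0, 1.361, -0.121], TCP at [0.243, -0.521, 0.256] pointing down, gripper open.
Joint ranges: [-2.89, 2.89], [-0.75, 2.08], [0.22, 2.7], [-1.18, 4.32], [0.11, 2.71], [-2.7, 2.7]. Speed limits (rad/s): [2.57, 2.57, 3.14, 3.14, 3.14, 3.14].

## Interface

Orientations are given as a unit quaternion [w, x, y, z].
In Python, from rig import manip, cams, ticket gives the robot as it stands.
- The arm moves only by the tool step_arm, never from a script. Its argument "increments" is a list of rows, each an object with "dp": the shift along the world's x, y, z each as a share of 0.2 m, from -1 to 1, a list of three; "yaw": the turn about the world's z as a share of 0.15 rad, from -1 to 1; "grip": the opening, from 0 (shut) to 1 (fully open). In form: [{"dp": [tx, ty, tz], "yaw": yaw, "grip": grip}, ...]. A call has 1 to 5 rows; each row shifts and turns the commanded pose from where the row before left it; what a row does not reach is not made up. A row lasts 1/8 s, in which the tool goes at most 62.5 mm and 10.7 degrees, less where a joint would pass 70% of its speed; a pose out of reach is approached as far as the arm can. A call with a number of a shift or a turn outside -1 to 1 is refused whole. A call with a gripper value outside its range is refused whole. The fingers move at their own pace and stop on an object; "squeeze" is the grip in N (left out, the last holds). Time passes only in rows, so rows that do not move let the fingers close. It gives the time, the measured TCP pose, the force, the opening and the grip force at its end, in the units of the state.
- manip.get_state(): the state, without advancing time (a new reading comes with each control period).
- cams.get_image(name): name is "scene" or "side" or "wrist"; returns the picture (400x640x3 uint8, blue, green, red); there is no depth.
- cams.get_calibration(name): a dict with "fx", "fy", "cx", "cy" (pixels), "extrinsics" (4x4, takes a point from camera to world coordinates). Camera axes: x right, y up, looking along -z (the intrinsics and any distortion apply to the point x, -y, -z); pixel columns grow to the right and rows downward; lengths in m; the calibration is good to about 2 mm. A picture is of the moment at which its call begins: read the wrist's pose just before it. get_calibration takes no time and is no camera call; for the wrist camera it gives the pose at the moment of the call.
- ticket.sign_off(): hands the job in; it is judged then, once.
The state is a dict: "clock": time; "qpos": joint angles; "qd": joint speeds; "effort": joint torques, N m; "position": TCP position; "ee_rot": TCP orientation; "contact_force": force on the tool from outside, world axes, zero at the start; "moment": the same for the moment, N m; "width": finger opening in m; "gripper_force": force on a finger pad.
Only numpy, scipy, OpenCV 4.12 (cv2) and the standard library are available. Lean on these libraries where they do the work, as an engineer would, in place of code of your own. Each camera call takes 0.05 s, during which the arm holds its last target. There are 200 camera calls.

## Task

On the specimen sectioning fixture, pull up the spring plunger knob on the sliding stop, move the stop to the next hole towards the clamp lever and let the pin snap fully in. Then tighten the clamp by swinging its torque lever clockwise (seen from above) until it clicks, stop right there at the first click without pushing the lever on to the end of its give, and let the lever spring back. Leave the things standing around alone.

Things in the scene. Friction and masses are not known exactly. Their poses are not given: they have to be found in the camera images.
- fixture: Bolted-down sectioning fixture: grey plate 150 (x) by 340 (y) by 16 mm; origin under its centre, z up. Steel index bar, 34 mm wide, top at 40 mm, along y at x = -20 mm; holes at y = +100 (stop starts here), +30 (next), -40 mm. Clamp's vertical axis at x = -10, y = -120 mm. Fixed jaw with a brass bar, top 60 mm high, at x = 41 to 75, y = -75 to -137 mm.
- plunger_knob (a point): Centre (half-way up) of the black plunger knob: upright cylinder 32 mm across, 28 mm tall, its centre 82 mm above the bench when the pin is in a hole. It stands on the sliding stop (aluminium, 0.6 kg, 56 mm along the bar, captive on it, top at 52 mm) over a 26 mm neck; fingers may go down to 58 mm beside it. Pull it up to free the pin; the same grip then draws the stop along.
- plunger (a joint): Lift of the plunger knob and pin out of the stop in m: 0 = pin fully down in a hole, 0.016 = top of its travel. The spring pulls down with 3 N at 0, 5 N at the top. The pin reaches 9 mm into the bar: it is clear when lifted 11 to 15 mm. Let go over a hole it drops in, elsewhere it rides on the bar. A hole has about 1.5 mm of play either way.
- next_hole (a point): Mouth of the hole that the pin must go into, on top of the index bar 40 mm above the bench, 70 mm from the starting hole. The knob stands straight above it when the stop is in place.
- hub (a point): Point on the vertical axis about which the clamp screw and its torque lever turn, at the height of the lever's middle (58 mm above the bench).
- lever_grip (a point): Middle of the lever's black rubber grip, 130 mm from the clamp axis, 58 mm above the bench: a level round bar 25 mm thick, 90 to 170 mm from the axis. Site x axis: along the lever, away from the clamp. Starts pointing right and away from the robot; tightening swings its end towards the robot. Push its far side with closed fingers reaching below it: only bench, or the 16 mm plate, lies under it.
- screw (a joint): Turn of the clamp screw in rad, growing as it is tightened (clockwise from above). It starts loose, somewhere between 0 and 0.5, turns against a light drag (about 3 N at the grip) and comes up tight, still short of 1.25; it stays where it is left.
- clutch (a joint): How far the lever has given relative to the screw head, rad: 0 = not clicked. With the screw tight the push at the grip rises to about 9 N, then the clutch lets go: the lever kinks past the thin steel pointer on the head and the push drops to a third within 0.15. That is the click (past 0.07). The give ends at 0.36; beyond 0.30 is pushing on past the click. Released, it springs back to 0.
- bottle: Bystander: white bottle 68 mm across, 170 mm tall; origin under its centre.
- jar: Bystander: amber glass jar 68 mm across, 70 mm tall; origin under its centre.
- mount: Bystander: black specimen mount, disc 40 mm across, 22 mm tall; origin under its centre.
- tray: Bystander: open steel tray 120 by 160 by 30 mm; origin under its centre.
Mind the look-alikes: they are no part of the job. Leave any turquoise look-alike of the part that bears plunger_knob alone.

How it is judged:
On the way, in this order (a step that is already met when the one before it is completed fails the run):
1. the stop stands in the next hole, its pin snapped in and the knob let go (horizontal distance between plunger_knob and next_hole below 0.005 m and value of joint plunger below 0.003 m and height (world z) of plunger_knob below 0.087 m and contact force between the fingers and carriage below 0.2 N), for 0.2 s.
2. the clamp lever is pushed to its click (value of joint clutch above 0.07 rad and value of joint screw above 1.13 rad), for 0.02 s.
At the end, for the whole second after the job is handed in: The stop is in the next hole (knob within 5 mm of straight above it, plunger within 3 mm of fully down), the clamp screw is still tight (screw above 1.13 rad) and the lever has sprung back (clutch below 0.03 rad) (horizontal distance between plunger_knob and next_hole below 0.005 m and value of joint plunger below 0.003 m and height (world z) of plunger_knob below 0.087 m and value of joint screw above 1.13 rad and value of joint clutch below 0.03 rad); the robot touches nothing.
It fails at once if the lever is pushed on past the click, to the end of its give (clutch above 0.30 rad) (value of joint clutch above 0.3 rad).
It fails at once if the clamp is tightened to the click before the stop is in the next hole (knob within 5 mm of straight above it, plunger within 3 mm of fully down) (value of joint clutch above 0.07 rad and not (horizontal distance between plunger_knob and next_hole below 0.005 m and value of joint plunger below 0.003 m and height (world z) of plunger_knob below 0.087 m)).
It fails at once if a bystander is moved by more than 25 mm (distance of any of bottle, jar, mount, tray from where it was at the start of the episode above 0.025 m).
It also fails if it takes over 54 s, if anything falls off the work surface, if the arm or the gripper's body presses on something with over 40 N, if the wrist force passes 120 N, or if a joint passes its speed limit or range.

## Working session

There is one attempt and no reset: what is moved stays moved. The work goes in short steps, Python scripts to look and compute and a tool call to move; the robot and the scene stay as the last step left them, time stands still between calls to the robot, and variables do not carry over. Pictures are saved under pics/ and viewed, at most 10 in all, crops included, and the job is handed in when it is done.

Besides the shell and the picture viewer there is one more tool, called after "Call:" as a command line: name --argument value ..., lists and objects as JSON in quotes. step_arm: Moves the arm, as the interface text tells. Shift numbers are shares of 0.2 m and turn numbers shares of 0.15 rad, none past 1 either way. Its arguments: {"type":"object","properties":{"increments":{"type":"array"},"squeeze":{"type":"number"}},"required":["increments"]}

```bash
mkdir -p pics; cat > h.py <<'E'
import numpy as np, cv2
from rig import manip, cams, ticket
def snap(n,f):
    c=cams.get_calibration(n); im=cams.get_image(n); cv2.imwrite('pics/'+f,im); np.save('pics/'+f+'.npy',c,allow_pickle=True); return im,c
def ray(c,u,v):
    E=np.array(c['extrinsics']); d=E[:3,:3]@np.array([(u-c['cx'])/c['fx'],-(v-c['cy'])/c['fy'],-1]); return E[:3,3],d
def plane(c,u,v,z):
    o,d=ray(c,u,v); return o+d*(z-o[2])/d[2]
def proj(c,p):
    E=np.array(c['extrinsics']); q=E[:3,:3].T@(np.array(p)-E[:3,3]); return c['cx']+c['fx']*q[0]/-q[2], c['cy']-c['fy']*q[1]/-q[2]
E
python3 - <<'E'
from h import *
a,c=snap('scene','s1.png'); b,d=snap('side','d1.png')
print({k:np.round(v,3).tolist() if k=='extrinsics' else v for k,v in c.items()}); print({k:np.round(v,3).tolist() if k=='extrinsics' else v for k,v in d.items()})
print(manip.get_state())
E
```

```text
{'fx': 448.02546611390045, 'fy': 448.02546611390045, 'cx': 323.76625143786765, 'cy': 197.96108719106581, 'extrinsics': [[0.649, -0.594, 0.476, 1.071], [0.761, 0.505, -0.407, -0.474], [0.001, 0.626, 0.78, 0.956], [0.0, 0.0, 0.0, 1.0]]}
{'fx': 365.04318098231346, 'fy': 365.04318098231346, 'cx': 319.79759401049967, 'cy': 203.39479266125448, 'extrinsics': [[-0.788, 0.347, -0.509, 0.025], [-0.616, -0.422, 0.665, 0.668], [0.016, 0.838, 0.546, 0.614], [0.0, 0.0, 0.0, 1.0]]}
{'clock': 0.1, 'qpos': array([-1.25598169e+00,  2.76540661e-01,  1.50602386e+00,  3.80163056e-05,
        1.36071243e+00, -1.21015267e-01]), 'qd': array([-1.85843157e-03, -3.34150756e-03, -3.13786989e-03, -1.90396103e-04,
        6.29031439e-04,  1.80101388e-06]), 'effort': array([ 1.72050677e-03, -4.17699265e+01, -2.46405369e+01, -1.55062480e-05,
        5.81884815e-03,  2.82482944e-06]), 'position': array([ 0.24260528, -0.52082873,  0.2555142 ]), 'ee_rot': array([-8.39998198e-04,  9.76350860e-01,  2.16190397e-01, -6.29767913e-05]), 'contact_force': array([ 0.86364292,  0.3283234 , -0.43132073]), 'moment': array([ 0.04116615,  0.01318276, -0.06946001]), 'gripper_force': 0.0, 'width': 0.08529721165406025}
```

View pics/s1.png

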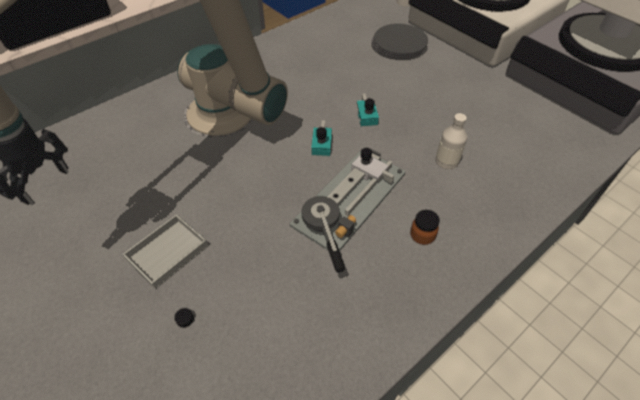

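View pics/d1.png

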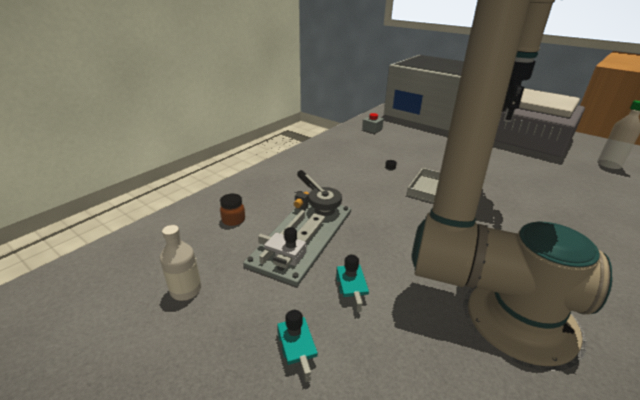

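Scene view: possible knobs are the one at (367,156) on the aluminium stop on the grey plate, and two on turquoise look-alikes at (321,133) and (369,104). The black mount is at (184,317) and the jar lid at (428,220). I choose (367,156), which is (290,236) in the side view. The hub is at (321,211), with the lever grip running to (338,262).

```bash
python3 - <<'E'
from h import *
a=cv2.imread('pics/s1.png'); b=cv2.imread('pics/d1.png')
A=cv2.resize(a[135:285,280:420],None,fx=4,fy=4,interpolation=cv2.INTER_CUBIC)[:600]
B=cv2.resize(b[160:290,240:360],None,fx=4,fy=4,interpolation=cv2.INTER_CUBIC)
cv2.imwrite('pics/cropA.png',A); cv2.imwrite('pics/cropB.png',B)
c=cams.get_calibration('scene');d=cams.get_calibration('side')
def tri(p,q):
    o,u=ray(c,*p);w,v=ray(d,*q);s=np.linalg.lstsq(np.c_[u,-v],w-o,rcond=None)[0]
    return (o+u*s[0]+w+v*s[1])/2
print('knob tri',tri((367,156),(290,236)), plane(c,367,156,.082),plane(d,290,236,.082))
print('hub',plane(c,321,211,.065),plane(d,323,196,.07),'grip',plane(c,336,257,.058))
for n,p in dict(bot=(450,155),jar=(425,237),mount=(184,318)).items(): print(n,plane(c,*p,.01))
E
```

```text
knob tri [0.4965983  0.1695116  0.07526207] [0.50253764 0.16604968 0.082     ] [0.48911004 0.17434686 0.082     ]
hub [ 0.55445121 -0.04104987  0.065     ] [ 0.54907636 -0.0306385   0.07      ] grip [ 0.67535363 -0.09768151  0.058     ]
bot [0.61069157 0.40733373 0.01      ]
jar [0.75626111 0.13297829 0.01      ]
mount [ 0.55288136 -0.43979996  0.01      ]
```

View pics/cropA.png

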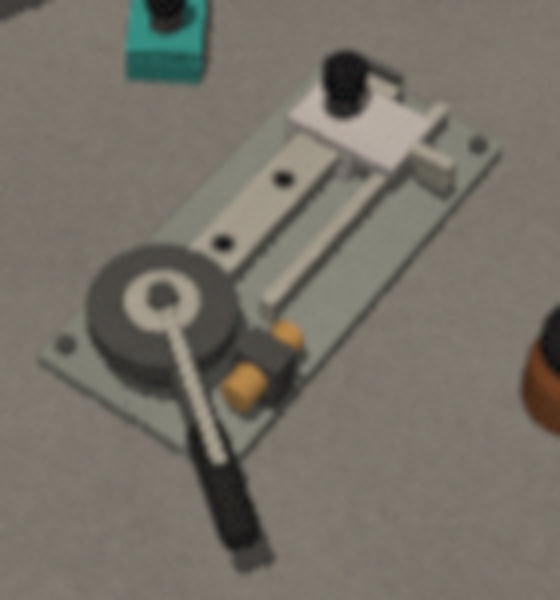

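The crop shows black knob (345,75) on the aluminium stop on the grey plate. The next hole is at crop (284,179), the last hole at (223,243) and the hub centre at (162,296). I'll fit the fixture pose.

```bash
python3 - <<'E'
from h import *
c=cams.get_calibration('scene')
L=[((284,179),(-20,30),.04),((223,243),(-20,-40),.04),((40,358),(-75,-170),.016),((188,460),(75,-170),.016),((503,152),(75,170),.016),((345,78),(-20,100),.082)]
P=np.array([plane(c,280+u/4,135+v/4,z)[:2] for (u,v),_,z in L]); F=np.array([f for _,f,_ in L])/1000
def fit(P,F):
    a=F-F.mean(0);b=P-P.mean(0);th=np.arctan2((a[:,0]*b[:,1]-a[:,1]*b[:,0]).sum(),(a*b).sum());R=np.array([[np.cos(th),-np.sin(th)],[np.sin(th),np.cos(th)]]);return th,R,P.mean(0)-R@F.mean(0)
th,R,t=fit(P,F);print(th,t);print(np.round((F@R.T+t-P)*1000,1))
for n,f in dict(knob=(-.02,.1),next=(-.02,.03),hub=(-.01,-.12)).items(): print(n,R@f+t)
h=R@(-.01,-.12)+t
for uv in [(236,535),(225,500),(215,460)]:
    q=plane(c,280+uv[0]/4,135+uv[1]/4,.06)[:2]-h; print(np.hypot(*q),np.arctan2(q[1],q[0]))
E
```

```text
0.18441546207245246 [0.5365804  0.07348887]
[[ -0.2  -2.4]
 [ -2.4  -2.7]
 [-13.6  -1.4]
 [ 14.    3.8]
 [  0.8   2.9]
 [  1.4  -0.3]]
knob [0.49858233 0.16812579]
next [0.51141837 0.09931273]
hub [ 0.54875459 -0.04631009]
0.16924086917054493 -0.41055604565067394
0.14554287836513116 -0.4030695899336067
0.11811810457339172 -0.3782366348485036
```

Call:
step_arm --increments '[{"dp": [0.1,0.26,0],"yaw": -0.13,"grip": 1},{"dp": [0.1,0.26,0],"yaw": -0.13,"grip": 1},{"dp": [0.1,0.26,0],"yaw": -0.13,"grip": 1},{"dp": [0.1,0.26,0],"yaw": -0.13,"grip": 1},{"dp": [0.1,0.26,0],"yaw": -0.13,"grip": 1}]'

```text
clock: 0.72
position: [0.343, -0.2595, 0.2561]
ee_rot: [-0.0, 0.986, 0.168, 0.0]
contact_force: [0.5, -0.2, -0.1]
width: 0.0848
gripper_force: 0.0
```

Call:
step_arm --increments '[{"dp": [0.1,0.26,0],"yaw": -0.13,"grip": 1},{"dp": [0.1,0.26,0],"yaw": -0.13,"grip": 1},{"dp": [0.1,0.26,0],"yaw": -0.13,"grip": 1},{"dp": [0.1,0.26,0],"yaw": -0.13,"grip": 1},{"dp": [0.1,0.26,0],"yaw": -0.13,"grip": 1}]'

```text
clock: 1.35
position: [0.4429, 0.0005, 0.2562]
ee_rot: [0.0, 0.993, 0.12, 0.0]
contact_force: [1.0, -0.1, -0.3]
width: 0.085
gripper_force: 0.0
```

Call:
step_arm --increments '[{"dp": [0.1,0.26,0],"yaw": -0.13,"grip": 1},{"dp": [0.1,0.26,0],"yaw": -0.13,"grip": 1},{"dp": [0.08,0.2,0],"yaw": -0.13,"grip": 1},{"dp": [0,0,0],"yaw": 0,"grip": 1},{"dp": [0,0,0],"yaw": 0,"grip": 1}]'

```text
clock: 1.98
position: [0.4981, 0.1424, 0.2558]
ee_rot: [0.0, 0.996, 0.091, -0.001]
contact_force: [-0.1, -1.1, -0.8]
width: 0.0853
gripper_force: 0.0
```

```bash
python3 - <<'E'
from h import *
s=manip.get_state();print(s['position'],s['ee_rot'],s['clock'],s['qpos'])
im,c=snap('wrist','w1.png'); print(np.round(c['extrinsics'],3))
for n,p in dict(knob=(.4986,.168,.096),next=(.5114,.0993,.04),hub=(.5488,-.0463,.07)).items(): print(n,proj(c,p))
E
```

```text
[0.49813467 0.14236199 0.2557983 ] [ 4.24585670e-04  9.95818694e-01  9.13468457e-02 -8.37753591e-04] 1.975 [ 1.44511302e-01  1.91313549e-01  1.62188651e+00 -7.81687277e-04
  1.33011084e+00  1.53254581e+00]
[[ 0.182  0.932  0.313  0.578]
 [-0.983  0.172  0.059  0.157]
 [ 0.001 -0.318  0.948  0.374]
 [ 0.     0.     0.     1.   ]]
knob (np.float64(293.08129944293336), np.float64(184.33414433303614))
next (np.float64(363.6857112208289), np.float64(170.18315032823847))
hub (np.float64(524.5904967917135), np.float64(166.62361096242228))
```

View pics/w1.png

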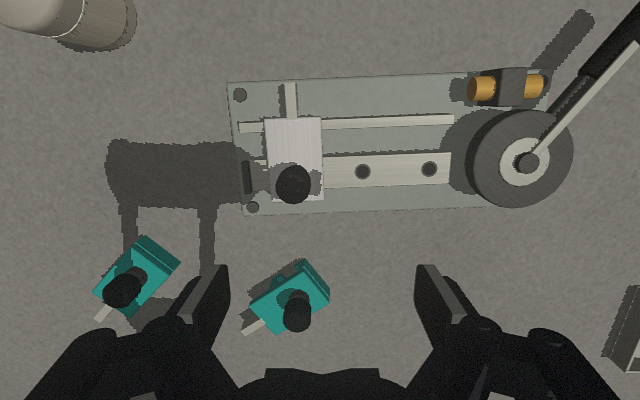

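The wrist view shows the chosen knob at (293,183) on the aluminium stop. The next hole is at (363,172), the far hole at (429,169) and the hub at (527,162). The turquoise pair stands apart at (125,285) and (297,310).

```bash
python3 - <<'E'
from h import *
c=np.load('pics/w1.png.npy',allow_pickle=True).item(); im=cv2.imread('pics/w1.png')
g=cv2.cvtColor(im,cv2.COLOR_BGR2GRAY)
for (x0,y0,x1,y1) in [(350,160,376,185),(418,158,442,182)]:
    m=(g[y0:y1,x0:x1]<100).astype('uint8');M=cv2.moments(m,True);u,v=x0+M['m10']/M['m00'],y0+M['m01']/M['m00'];print(u,v,plane(c,u,v,.04),M['m00'])
m=(g[158:210,268:320]<60).astype('uint8');n,l,st,ce=cv2.connectedComponentsWithStats(m);i=1+st[1:,4].argmax();print(st[i],ce[i]+[268,158],plane(c,*(ce[i]+[268,158]),.085))
for uv in [(527,162),(520,161)]: print('hub',plane(c,*uv,.065))
E
```

```text
362.1722222222222 171.15 [0.51009197 0.10064063 0.04      ] 180.0
428.88950276243094 168.51933701657458 [0.52563832 0.03210317 0.04      ] 181.0
[   7    7   36   39 1061] [293.05183789 184.43355325] [0.4953527  0.16844446 0.085     ]
hub [ 0.55305697 -0.05021906  0.065     ]
hub [ 0.55275197 -0.04317742  0.065     ]
```

Call:
step_arm --increments '[{"dp": [-0.017,0.13,-0.1],"yaw": 0.27,"grip": 1},{"dp": [0,0,-0.2],"yaw": 0,"grip": 1},{"dp": [0,0,-0.2],"yaw": 0,"grip": 1},{"dp": [0,0,-0.2],"yaw": 0,"grip": 1},{"dp": [0,0,-0.14],"yaw": 0,"grip": 1}]'

```text
clock: 2.65
position: [0.4943, 0.167, 0.0869]
ee_rot: [0.0, 0.994, 0.11, -0.001]
contact_force: [1.2, -0.4, 0.8]
width: 0.0854
gripper_force: 0.0
```

Call:
step_arm --increments '[{"dp": [0,0,0],"yaw": 0,"grip": 0.6},{"dp": [0,0,0],"yaw": 0,"grip": 0.45}]'

```text
clock: 2.9
position: [0.4962, 0.1681, 0.0895]
ee_rot: [0.0, 0.994, 0.111, 0.001]
contact_force: [0.3, 0.1, 0.5]
width: 0.0516
gripper_force: 0.0
```

```bash
python3 - <<'E'
from h import *
s=manip.get_state();print(s['position'],s['contact_force'],s['width'],s['clock'])
a,_=snap('wrist','w2.png')
E
```

```text
[0.49615611 0.16809965 0.08949752] [0.33015789 0.11517172 0.54296652] 0.05164676924090116 2.9
```

View pics/w2.png

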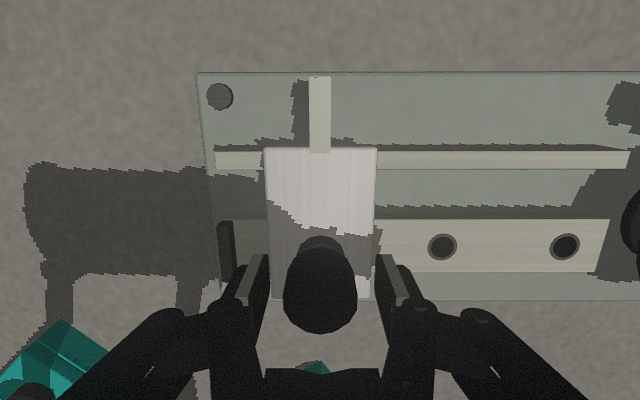

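The knob at (320,285) is centred between the fingers and the neck is visible above. I'll close now.

Call:
step_arm --increments '[{"dp": [0,0,-0.005],"yaw": 0,"grip": 0.2},{"dp": [0,0,0],"yaw": 0,"grip": 0.0},{"dp": [0,0,0],"yaw": 0,"grip": 0},{"dp": [0,0,0],"yaw": 0,"grip": 0},{"dp": [0,0,0],"yaw": 0,"grip": 0}]' --squeeze 45

```text
clock: 3.58
position: [0.4965, 0.1689, 0.0896]
ee_rot: [0.0, 0.994, 0.111, 0.002]
contact_force: [-1.1, -0.7, 7.0]
width: 0.0304
gripper_force: 43.9
```

Call:
step_arm --increments '[{"dp": [0,0,0.035],"yaw": 0,"grip": 0},{"dp": [0,0,0.03],"yaw": 0,"grip": 0},{"dp": [0,0,0],"yaw": 0,"grip": 0}]'

```text
clock: 3.95
position: [0.4952, 0.1687, 0.1006]
ee_rot: [0.0, 0.994, 0.111, 0.0]
contact_force: [0.3, 0.4, -4.5]
width: 0.0307
gripper_force: 44.8
```

Call:
step_arm --increments '[{"dp": [0,0,0.008],"yaw": 0,"grip": 0},{"dp": [0,0,0],"yaw": 0,"grip": 0}]'

```text
clock: 4.2
position: [0.4952, 0.1687, 0.1017]
ee_rot: [0.0, 0.994, 0.111, -0.0]
contact_force: [0.0, 0.0, -5.2]
width: 0.0305
gripper_force: 44.8
```

Call:
step_arm --increments '[{"dp": [0.011,-0.049,0],"yaw": 0,"grip": 0},{"dp": [0.011,-0.049,0],"yaw": 0,"grip": 0}]'

```text
clock: 4.45
position: [0.4998, 0.1485, 0.1018]
ee_rot: [0.0, 0.994, 0.111, -0.0]
contact_force: [0.3, 0.2, -4.8]
width: 0.0306
gripper_force: 45.0
```

Call:
step_arm --increments '[{"dp": [0.0136,-0.06,0],"yaw": 0,"grip": 0},{"dp": [0.0136,-0.06,0],"yaw": 0,"grip": 0},{"dp": [0.0136,-0.06,0],"yaw": 0,"grip": 0},{"dp": [0.0137,-0.06,0],"yaw": 0,"grip": 0},{"dp": [0,0,0],"yaw": 0,"grip": 0}]'

```text
clock: 5.08
position: [0.5109, 0.0998, 0.1019]
ee_rot: [0.0, 0.994, 0.11, -0.0]
contact_force: [0.3, -0.4, -5.0]
width: 0.0306
gripper_force: 45.1
```

Call:
step_arm --increments '[{"dp": [0,0,-0.02],"yaw": 0,"grip": 0},{"dp": [0,0,0],"yaw": 0,"grip": 0}]'

```text
clock: 5.32
position: [0.5104, 0.1013, 0.0976]
ee_rot: [0.0, 0.994, 0.111, -0.0]
contact_force: [-0.1, -0.2, -3.8]
width: 0.0303
gripper_force: 45.2
```

Call:
step_arm --increments '[{"dp": [0,0,-0.02],"yaw": 0,"grip": 0},{"dp": [0,0,0],"yaw": 0,"grip": 0}]'

```text
clock: 5.58
position: [0.5104, 0.1014, 0.0936]
ee_rot: [-0.0, 0.994, 0.111, -0.0]
contact_force: [0.2, 0.2, -3.7]
width: 0.0308
gripper_force: 45.2
```

Call:
step_arm --increments '[{"dp": [0,0,-0.012],"yaw": 0,"grip": 0},{"dp": [0,0,0],"yaw": 0,"grip": 0}]'

```text
clock: 5.82
position: [0.5104, 0.1014, 0.0914]
ee_rot: [-0.0, 0.994, 0.111, -0.0]
contact_force: [-0.3, -0.1, -3.8]
width: 0.0305
gripper_force: 45.2
```

Call:
step_arm --increments '[{"dp": [0,0,0],"yaw": 0,"grip": 0.6},{"dp": [0,0,0],"yaw": 0,"grip": 0.8},{"dp": [0,0,0],"yaw": 0,"grip": 0.8},{"dp": [0,0,0.15],"yaw": 0,"grip": 0.8},{"dp": [0,0,0.25],"yaw": 0,"grip": 0.8}]'

```text
clock: 6.45
position: [0.5094, 0.101, 0.171]
ee_rot: [-0.0, 0.994, 0.111, -0.002]
contact_force: [-0.6, -0.4, 0.0]
width: 0.0684
gripper_force: 0.0
```

Call:
step_arm --increments '[{"dp": [0,-0.2,0.25],"yaw": 0,"grip": 0.8},{"dp": [0,-0.2,0.1],"yaw": 0,"grip": 0.8},{"dp": [0,0,0],"yaw": 0,"grip": 0.8},{"dp": [0,0,0],"yaw": 0,"grip": 0.8}]'

```text
clock: 6.95
position: [0.5102, 0.0223, 0.24]
ee_rot: [-0.0, 0.994, 0.111, -0.0]
contact_force: [0.1, -0.5, -0.4]
width: 0.0683
gripper_force: 0.0
```

```bash
python3 - <<'E'
from h import *
s=manip.get_state();print(s['position'],s['contact_force'],s['width'],s['clock'])
a,c=snap('wrist','w3.png');a,d=snap('side','d3.png');a,e=snap('scene','s3.png')
for n,k in dict(w=c,side=d,scene=e).items():
  print(n,'knobtop',proj(k,(.5101,.1006,.096)),'hub',proj(k,(.553,-.0435,.058)))
E
```

```text
[0.51019221 0.02230722 0.24000816] [ 0.09598989 -0.49104293 -0.44548686] 0.06825769201558492 6.95
w knobtop (np.float64(229.91125148190076), np.float64(175.60359911490534)) hub (np.float64(400.3978221022894), np.float64(155.40687348136663))
side knobtop (np.float64(303.42088773285377), np.float64(213.96461595921377)) hub (np.float64(324.5690999058092), np.float64(197.26004648850434))
scene knobtop (np.float64(351.35846466996776), np.float64(165.5334427435492)) hub (np.float64(319.8884132025933), np.float64(212.84063611920791))
```

View pics/w3.png

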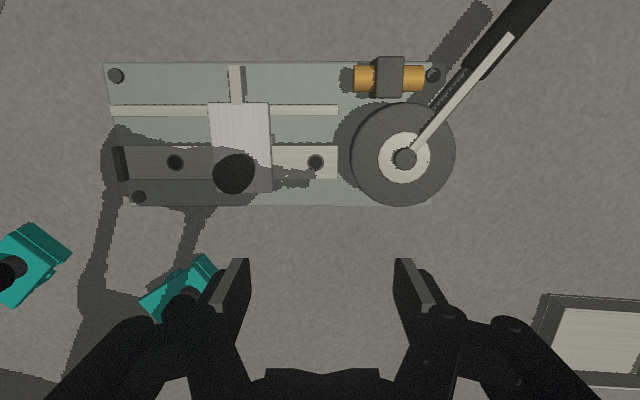

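Wrist view: the original hole at (175,162) is free and the knob at (233,173) stands over the next hole. The far hole (316,161) is free. The lever runs from the hub (405,158) past (512,38).

```bash
python3 - <<'E'
from h import *
c=np.load('pics/s3.png.npy',allow_pickle=True).item();w=np.load('pics/w3.png.npy',allow_pickle=True).item();d=np.load('pics/d3.png.npy',allow_pickle=True).item()
h=np.array((.553,-.0435))
for k,uv in [(c,(280+236/4,135+535/4)),(c,(280+225/4,135+500/4)),(w,(505,42)),(w,(530,18)),(w,(490,75))]:
    q=plane(k,*uv,.062)[:2]-h; print(np.hypot(*q),np.arctan2(q[1],q[0]))
# knob seat: dark blob in side + wrist views
for f,k,(x0,y0,x1,y1) in [('d3',d,(288,200,320,240)),('w3',w,(205,145,262,205)),('s3',c,(335,150,368,190))]:
    g=cv2.cvtColor(cv2.imread(f'pics/{f}.png'),cv2.COLOR_BGR2GRAY)[y0:y1,x0:x1]
    n,l,st,ce=cv2.connectedComponentsWithStats((g<45).astype('uint8'));i=1+st[1:,4].argmax();print(f,st[i]+[x0,y0,0,0,0],ce[i]+[x0,y0],plane(k,*(ce[i]+[x0,y0]),.08),[proj(k,(.5101,.1006,z)) for z in (.096,.068)])
for phi in (-.42,):
  e=np.array((np.cos(phi),np.sin(phi)));n=np.array((-e[1],e[0]))
  for dd in (.0235,.04,.05): print(dd,h+.135*e+dd*n)
E
```

```text
0.16760754743285106 -0.4384899150447448
0.14393786730105 -0.435528859894159
0.12338917968134383 -0.4666608206431304
0.14787883275374505 -0.48032101021417817
0.09898341077800014 -0.5663548326104082
d3 [299 213  11  19 175] [304.28       221.46857143] [0.50231418 0.10673216 0.08      ] [(np.float64(303.42088773285377), np.float64(213.96461595921377)), (np.float64(303.5203194694341), np.float64(223.06782839989268))]
w3 [ 212  154   43   41 1259] [233.11119936 173.75059571] [0.50754895 0.10176852 0.08      ] [(np.float64(229.91125148190076), np.float64(175.60359911490534)), (np.float64(238.17687450975558), np.float64(168.3209949977507))]
s3 [346 162  11  17 151] [350.7615894  169.55629139] [0.50930026 0.10026766 0.08      ] [(np.float64(351.35846466996776), np.float64(165.5334427435492)), (np.float64(350.8388721400378), np.float64(172.7097112797935))]
0.0235 [ 0.68584938 -0.07709007]
0.04 [ 0.69257743 -0.0620241 ]
0.05 [ 0.69665503 -0.05289321]
```

Call:
step_arm --increments '[{"dp": [0.133,-0.056,0],"yaw": 0.87,"grip": 0},{"dp": [0.133,-0.056,0],"yaw": 0.87,"grip": 0},{"dp": [0.133,-0.056,0],"yaw": 0.87,"grip": 0},{"dp": [0.133,-0.056,0],"yaw": 0.87,"grip": 0},{"dp": [0.133,-0.056,0],"yaw": 0.87,"grip": 0}]'

```text
clock: 7.72
position: [0.6443, -0.0331, 0.2392]
ee_rot: [-0.001, 0.905, 0.426, -0.001]
contact_force: [0.4, 0.0, 0.3]
width: 0.0004
gripper_force: 0.0
```

Call:
step_arm --increments '[{"dp": [0.133,-0.056,0],"yaw": 0.87,"grip": 0},{"dp": [0.133,-0.056,0],"yaw": 0.87,"grip": 0},{"dp": [0,0,-0.2],"yaw": 0,"grip": 0},{"dp": [0,0,-0.2],"yaw": 0,"grip": 0},{"dp": [0,0,0],"yaw": 0,"grip": 0}]'

```text
clock: 8.35
position: [0.6942, -0.0549, 0.1555]
ee_rot: [-0.003, 0.843, 0.539, -0.004]
contact_force: [0.2, -0.1, 0.4]
width: 0.0002
gripper_force: 0.0
```

```bash
python3 - <<'E'
from h import *
s=manip.get_state();print(s['position'],s['ee_rot'],s['contact_force'],s['width'],s['qpos'])
a,c=snap('wrist','w4.png');a,d=snap('scene','s4.png')
E
```

```text
[ 0.69416875 -0.05486144  0.15548421] [-0.00345032  0.84257679  0.53855297 -0.00362617] [ 0.22872162 -0.12563948  0.38653318] 0.00023055223761861708 [-1.78762656e-01  5.22723776e-01  1.36190031e+00  1.37064086e-04
  1.26697851e+00  2.54538373e-01]
```

View pics/w4.png

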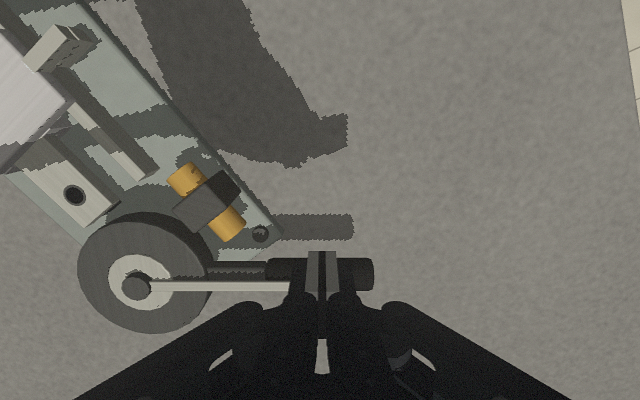

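The wrist view shows the grip bar lying level from (267,270) to (373,275), with the closed fingers in front of it at (321,255). I'll compute the clearance.

```bash
python3 - <<'E'
from h import *
c=np.load('pics/w4.png.npy',allow_pickle=True).item()
h=np.array((.553,-.0435)); t=np.array((.6942,-.0549))
pts=[plane(c,u,v,z)[:2] for u,v,z in [(372,273,.058),(270,270,.058),(137,288,.075),(290,286,.066)]]
for p in pts: q=p-h;print(p,np.hypot(*q),np.arctan2(q[1],q[0]))
for phi in (-.44,-.47,-.5):
  e=np.array((np.cos(phi),np.sin(phi)));n=np.array((-e[1],e[0]));print(phi,(t-h)@e,(t-h)@n)
print(proj(c,(*t,.0305)),proj(c,(*t,.058)),proj(c,(*t,.13)))
E
```

```text
[ 0.70790042 -0.11351699] 0.16998975884121584 -0.42452661679879133
[ 0.63854254 -0.07904856] 0.09263491354091606 -0.3938528144612485
[ 0.55197437 -0.04469537] 0.0015750624122889754 -2.279921494148346
[ 0.64916541 -0.09357399] 0.10842136146412815 -0.48007556210949837
-0.44 0.13260664474841122 0.04982848350661156
-0.47 0.1310523459465018 0.05378366501009769
-0.5 0.12938010887900855 0.05769044484536321
(np.float64(323.4479766354788), np.float64(202.06747037387154)) (np.float64(323.2861110804205), np.float64(214.32783640021387)) (np.float64(322.61545692805174), np.float64(265.1259532828542))
```

Call:
step_arm --increments '[{"dp": [0,0,-0.2],"yaw": 0,"grip": 0},{"dp": [0,0,-0.2],"yaw": 0,"grip": 0},{"dp": [0,0,-0.08],"yaw": 0,"grip": 0},{"dp": [-0.025,-0.05,0],"yaw": 0,"grip": 0},{"dp": [-0.02,-0.05,0],"yaw": 0,"grip": 0}]'

```text
clock: 9.07
position: [0.689, -0.0774, 0.0666]
ee_rot: [0.002, 0.843, 0.538, 0.001]
contact_force: [-0.5, -0.0, 0.1]
width: 0.0001
gripper_force: 0.0
```

```bash
cat > arc.py <<'E'
from h import *
import sys
H=np.array((.553,-.0435))
def P(f,r=.1326,d=.0235): return H+r*np.array((np.cos(f),np.sin(f)))+d*np.array((-np.sin(f),np.cos(f)))
s=manip.get_state();p=s['position'][:2];q=p-H
f=np.arctan2(q[1],q[0])-np.arctan2(.0235,.1326)
F=s['contact_force'];print(p,s['position'][2],'r',np.hypot(*q),'phi',f,'toolx',2*np.arctan2(s['ee_rot'][2],s['ee_rot'][1]),'F',F,'tang',F[:2]@(-np.sin(f),np.cos(f)))
g=f;step=float(sys.argv[1]);prev=p
for i in range(int(sys.argv[2])):
    g-=step;n=P(g);print(round(g,3),np.round((n-prev)/.2,3),round(-step/.15,2));prev=n
E
python3 arc.py .06 12
```

```text
[ 0.6889723  -0.07736325] 0.06660401069620853 r 0.14012560608436944 phi -0.41948329326704836 toolx 1.1365531021701274 F [-0.53860661 -0.01818227  0.08608331] tang -0.2359741903093528
-0.479 [-0.037 -0.032] -0.4
-0.539 [-0.013 -0.038] -0.4
-0.599 [-0.016 -0.037] -0.4
-0.659 [-0.018 -0.036] -0.4
-0.719 [-0.02  -0.035] -0.4
-0.779 [-0.022 -0.034] -0.4
-0.839 [-0.024 -0.033] -0.4
-0.899 [-0.026 -0.031] -0.4
-0.959 [-0.028 -0.029] -0.4
-1.019 [-0.029 -0.028] -0.4
-1.079 [-0.031 -0.026] -0.4
-1.139 [-0.032 -0.024] -0.4
```

Call:
step_arm --increments '[{"dp": [-0.012,-0.038,-0.03],"yaw": -0.4,"grip": 0},{"dp": [-0.013,-0.038,0],"yaw": -0.4,"grip": 0},{"dp": [-0.016,-0.037,0],"yaw": -0.4,"grip": 0},{"dp": [-0.018,-0.036,0],"yaw": -0.4,"grip": 0},{"dp": [-0.02,-0.035,0],"yaw": -0.4,"grip": 0}]'

```text
clock: 9.7
position: [0.6742, -0.1142, 0.0609]
ee_rot: [0.002, 0.914, 0.405, 0.003]
contact_force: [2.8, 0.9, -0.2]
width: -0.0002
gripper_force: 1.3
```

```bash
python3 arc.py .04 10
```

```text
[ 0.6742081  -0.11419493] 0.06092978208406414 r 0.14031812604512442 phi -0.7034176317538651 toolx 0.8333894580478882 F [ 2.83538108  0.88267382 -0.15722922] tang 2.5071623577168856
-0.743 [-0.038 -0.009] -0.27
-0.783 [-0.015 -0.022] -0.27
-0.823 [-0.016 -0.022] -0.27
-0.863 [-0.017 -0.021] -0.27
-0.903 [-0.018 -0.02 ] -0.27
-0.943 [-0.018 -0.02 ] -0.27
-0.983 [-0.019 -0.019] -0.27
-1.023 [-0.02  -0.018] -0.27
-1.063 [-0.021 -0.017] -0.27
-1.103 [-0.021 -0.017] -0.27
```

Call:
step_arm --increments '[{"dp": [-0.016,-0.022,0],"yaw": -0.27,"grip": 0},{"dp": [-0.016,-0.022,0],"yaw": -0.27,"grip": 0},{"dp": [-0.017,-0.022,0],"yaw": -0.27,"grip": 0},{"dp": [-0.018,-0.021,0],"yaw": -0.27,"grip": 0},{"dp": [-0.019,-0.02,0],"yaw": -0.27,"grip": 0}]'

```text
clock: 10.32
position: [0.6547, -0.1348, 0.0584]
ee_rot: [0.0, 0.951, 0.31, 0.0]
contact_force: [2.6, -0.2, 1.1]
width: -0.0002
gripper_force: 1.4
```

```bash
python3 arc.py .03 16
```

```text
[ 0.65470503 -0.13482111] 0.058398117488507456 r 0.1366874452281685 phi -0.9070580200181245 toolx 0.6313027635638755 F [ 2.6164044  -0.21080302  1.13393566] tang 1.9310593429837768
-0.937 [-0.021 -0.008] -0.2
-0.967 [-0.014 -0.014] -0.2
-0.997 [-0.015 -0.014] -0.2
-1.027 [-0.015 -0.014] -0.2
-1.057 [-0.015 -0.013] -0.2
-1.087 [-0.016 -0.013] -0.2
-1.117 [-0.016 -0.012] -0.2
-1.147 [-0.017 -0.012] -0.2
-1.177 [-0.017 -0.011] -0.2
-1.207 [-0.017 -0.011] -0.2
-1.237 [-0.017 -0.01 ] -0.2
-1.267 [-0.018 -0.01 ] -0.2
-1.297 [-0.018 -0.009] -0.2
-1.327 [-0.018 -0.008] -0.2
-1.357 [-0.019 -0.008] -0.2
-1.387 [-0.019 -0.007] -0.2
```

Call:
step_arm --increments '[{"dp": [-0.014,-0.014,0],"yaw": -0.2,"grip": 0},{"dp": [-0.014,-0.014,0],"yaw": -0.2,"grip": 0},{"dp": [-0.015,-0.014,0],"yaw": -0.2,"grip": 0},{"dp": [-0.015,-0.014,0],"yaw": -0.2,"grip": 0}]'

```text
clock: 10.82
position: [0.6431, -0.1459, 0.0583]
ee_rot: [0.0, 0.967, 0.253, 0.0]
contact_force: [3.3, 0.2, 2.0]
width: 0.0001
gripper_force: 1.4
```

Call:
step_arm --increments '[{"dp": [-0.015,-0.013,0],"yaw": -0.2,"grip": 0},{"dp": [-0.016,-0.013,0],"yaw": -0.2,"grip": 0}]'

```text
clock: 11.08
position: [0.6368, -0.1512, 0.0583]
ee_rot: [0.0, 0.975, 0.224, -0.0]
contact_force: [3.3, -0.1, 2.1]
width: -0.0001
gripper_force: 1.4
```

Call:
step_arm --increments '[{"dp": [-0.016,-0.012,0],"yaw": -0.2,"grip": 0},{"dp": [-0.017,-0.012,0],"yaw": -0.2,"grip": 0}]'

```text
clock: 11.32
position: [0.6302, -0.1559, 0.0583]
ee_rot: [0.0, 0.981, 0.195, 0.0]
contact_force: [3.2, -0.5, 1.2]
width: -0.0
gripper_force: 1.4
```

Call:
step_arm --increments '[{"dp": [-0.017,-0.011,0],"yaw": -0.2,"grip": 0},{"dp": [-0.017,-0.011,0],"yaw": -0.2,"grip": 0}]'

```text
clock: 11.58
position: [0.6234, -0.1603, 0.0583]
ee_rot: [0.0, 0.986, 0.165, -0.0]
contact_force: [3.1, 0.4, 1.0]
width: 0.0001
gripper_force: 1.3
```

Call:
step_arm --increments '[{"dp": [-0.017,-0.01,0],"yaw": -0.2,"grip": 0},{"dp": [-0.018,-0.01,0],"yaw": -0.2,"grip": 0}]'

```text
clock: 11.82
position: [0.6164, -0.1643, 0.0583]
ee_rot: [0.0, 0.991, 0.136, -0.0]
contact_force: [2.7, -0.3, 1.8]
width: 0.0002
gripper_force: 1.3
```

Call:
step_arm --increments '[{"dp": [-0.018,-0.009,0],"yaw": -0.2,"grip": 0},{"dp": [-0.018,-0.008,0],"yaw": -0.2,"grip": 0}]'

```text
clock: 12.08
position: [0.6092, -0.1677, 0.0583]
ee_rot: [0.0, 0.994, 0.106, -0.0]
contact_force: [2.9, -0.9, 1.1]
width: 0.0003
gripper_force: 1.4
```

Call:
step_arm --increments '[{"dp": [-0.019,-0.008,0],"yaw": -0.2,"grip": 0}]'

```text
clock: 12.2
position: [0.6055, -0.1694, 0.0584]
ee_rot: [0.0, 0.996, 0.091, 0.0]
contact_force: [2.9, -1.5, 1.3]
width: 0.0003
gripper_force: 1.4
```

Call:
step_arm --increments '[{"dp": [-0.019,-0.007,0],"yaw": -0.2,"grip": 0}]'

```text
clock: 12.32
position: [0.6016, -0.1708, 0.0583]
ee_rot: [0.0, 0.997, 0.076, 0.0]
contact_force: [2.9, -0.8, 0.9]
width: 0.0
gripper_force: 1.4
```

```bash
python3 arc.py .02 14
```

```text
[ 0.60160441 -0.17076151] 0.058326073427231825 r 0.13622731346559233 phi -1.38137135531579 toolx 0.15185215427942586 F [ 2.94951806 -0.84744814  0.88885093] tang 2.737189511484432
-1.401 [-0.015  0.003] -0.13
-1.421 [-0.013 -0.004] -0.13
-1.441 [-0.013 -0.004] -0.13
-1.461 [-0.013 -0.004] -0.13
-1.481 [-0.013 -0.004] -0.13
-1.501 [-0.013 -0.003] -0.13
-1.521 [-0.013 -0.003] -0.13
-1.541 [-0.013 -0.003] -0.13
-1.561 [-0.013 -0.003] -0.13
-1.581 [-0.013 -0.002] -0.13
-1.601 [-0.013 -0.002] -0.13
-1.621 [-0.013 -0.002] -0.13
-1.641 [-0.013 -0.002] -0.13
-1.661 [-0.013 -0.001] -0.13
```

Call:
step_arm --increments '[{"dp": [-0.019,-0.005,0],"yaw": -0.2,"grip": 0}]'

```text
clock: 12.45
position: [0.5978, -0.1717, 0.0583]
ee_rot: [0.0, 0.998, 0.061, -0.0]
contact_force: [3.0, -1.7, 0.7]
width: 0.0002
gripper_force: 1.4
```

Call:
step_arm --increments '[{"dp": [-0.019,-0.005,0],"yaw": -0.2,"grip": 0}]'

```text
clock: 12.58
position: [0.594, -0.1727, 0.0583]
ee_rot: [0.0, 0.999, 0.046, -0.0]
contact_force: [2.7, -1.9, 0.6]
width: -0.0004
gripper_force: 1.4
```

Call:
step_arm --increments '[{"dp": [-0.019,-0.005,0],"yaw": -0.2,"grip": 0}]'

```text
clock: 12.7
position: [0.5901, -0.1737, 0.0583]
ee_rot: [0.0, 1.0, 0.031, -0.0]
contact_force: [3.5, -2.3, 0.4]
width: 0.0
gripper_force: 1.4
```

Call:
step_arm --increments '[{"dp": [-0.019,-0.004,0],"yaw": -0.2,"grip": 0}]'

```text
clock: 12.82
position: [0.5864, -0.1745, 0.0583]
ee_rot: [0.0, 1.0, 0.016, -0.0]
contact_force: [2.5, -1.3, 0.2]
width: -0.0001
gripper_force: 1.4
```

Call:
step_arm --increments '[{"dp": [-0.019,-0.004,0],"yaw": -0.2,"grip": 0}]'

```text
clock: 12.95
position: [0.5825, -0.1752, 0.0583]
ee_rot: [0.0, 1.0, 0.001, -0.0]
contact_force: [3.3, -1.3, 0.7]
width: -0.0002
gripper_force: 1.4
```

Call:
step_arm --increments '[{"dp": [-0.019,-0.003,0],"yaw": -0.2,"grip": 0}]'

```text
clock: 13.08
position: [0.5788, -0.1758, 0.0583]
ee_rot: [0.0, 1.0, -0.014, -0.0]
contact_force: [3.6, -2.0, 0.0]
width: -0.0002
gripper_force: 1.4
```

Call:
step_arm --increments '[{"dp": [-0.019,-0.002,0],"yaw": -0.2,"grip": 0}]'

```text
clock: 13.2
position: [0.5749, -0.1762, 0.0583]
ee_rot: [0.0, 1.0, -0.029, -0.0]
contact_force: [2.4, -1.9, 0.3]
width: -0.0004
gripper_force: 1.4
```

Call:
step_arm --increments '[{"dp": [-0.019,-0.002,0],"yaw": -0.2,"grip": 0}]'

```text
clock: 13.32
position: [0.5739, -0.1767, 0.0588]
ee_rot: [0.0, 0.999, -0.045, 0.003]
contact_force: [8.3, -0.7, -1.5]
width: 0.0004
gripper_force: 4.4
```

Call:
step_arm --increments '[{"dp": [-0.019,-0.001,0],"yaw": -0.2,"grip": 0}]'

```text
clock: 13.45
position: [0.5705, -0.1772, 0.0588]
ee_rot: [0.0, 0.998, -0.059, 0.003]
contact_force: [8.6, -1.7, -1.8]
width: 0.0003
gripper_force: 4.0
```

Call:
step_arm --increments '[{"dp": [-0.014,0,0],"yaw": -0.1,"grip": 0}]'

```text
clock: 13.58
position: [0.5672, -0.1774, 0.0588]
ee_rot: [0.001, 0.998, -0.066, 0.003]
contact_force: [7.3, -2.1, -2.2]
width: 0.0001
gripper_force: 3.6
```

Call:
step_arm --increments '[{"dp": [-0.014,0,0],"yaw": -0.1,"grip": 0}]'

```text
clock: 13.7
position: [0.5641, -0.1776, 0.0587]
ee_rot: [0.001, 0.997, -0.074, 0.002]
contact_force: [5.7, -3.9, -2.7]
width: 0.0001
gripper_force: 3.2
```

Call:
step_arm --increments '[{"dp": [-0.014,0,0],"yaw": -0.1,"grip": 0}]'

```text
clock: 13.82
position: [0.5608, -0.1777, 0.0587]
ee_rot: [0.001, 0.997, -0.081, 0.002]
contact_force: [5.7, -3.3, -0.1]
width: -0.0003
gripper_force: 2.7
```

Call:
step_arm --increments '[{"dp": [-0.014,0.001,0],"yaw": -0.1,"grip": 0}]'

```text
clock: 13.95
position: [0.5574, -0.1774, 0.0586]
ee_rot: [0.001, 0.996, -0.089, 0.001]
contact_force: [3.1, -4.2, -0.4]
width: 0.0002
gripper_force: 2.2
```

Call:
step_arm --increments '[{"dp": [0.03,0,0],"yaw": 0,"grip": 0},{"dp": [0.04,0,0],"yaw": 0,"grip": 0},{"dp": [0.06,0,0],"yaw": 0,"grip": 0},{"dp": [0.1,0,0],"yaw": 0,"grip": 0},{"dp": [0.1,0,0],"yaw": 0,"grip": 0}]'

```text
clock: 14.58
position: [0.6212, -0.1753, 0.0574]
ee_rot: [-0.001, 0.996, -0.088, -0.003]
contact_force: [0.4, -0.4, 0.3]
width: -0.0004
gripper_force: 0.0
```

Call:
step_arm --increments '[{"dp": [0,-0.05,0.2],"yaw": 0,"grip": 0},{"dp": [0,-0.1,0.25],"yaw": 0,"grip": 0},{"dp": [-0.1,0,0.25],"yaw": 0,"grip": 0},{"dp": [-0.1,0,0],"yaw": 0,"grip": 0},{"dp": [0,0,0],"yaw": 0,"grip": 0}]'

```text
clock: 15.2
position: [0.5803, -0.2055, 0.1982]
ee_rot: [-0.001, 0.996, -0.088, -0.002]
contact_force: [-0.1, 1.0, -0.3]
width: 0.0001
gripper_force: 0.0
```

```bash
python3 - <<'E'
from h import *
s=manip.get_state();print(s['position'],s['contact_force'],s['clock'])
a,c=snap('wrist','w5.png');b,_=snap('scene','s5.png')
A=cv2.resize(b[130:290,260:420],(600,600),interpolation=cv2.INTER_CUBIC);cv2.imwrite('pics/c5.png',A)
E
```

```text
[ 0.58031673 -0.20548027  0.19823586] [-0.10216981  0.98644632 -0.26276401] 15.2
```

View pics/c5.png

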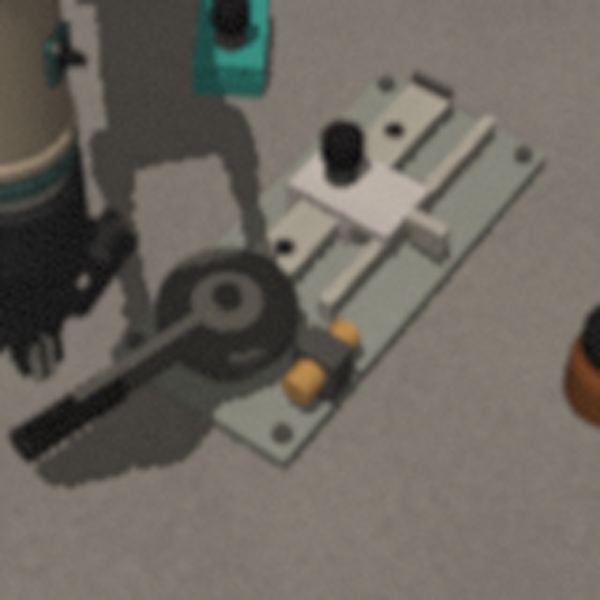

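View pics/w5.png

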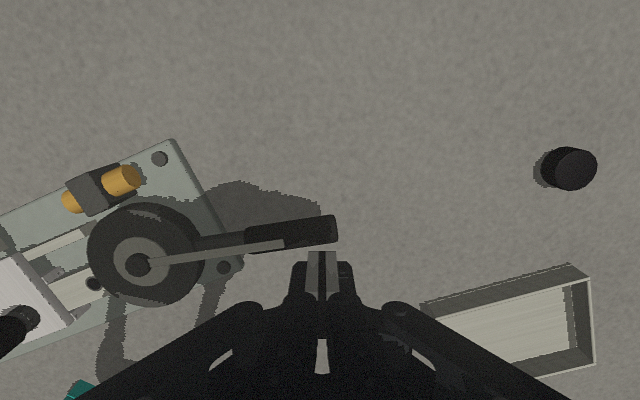

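The pictures show the lever at (290,235) lined up with its pointer again. The stop stands between two free holes at crop (285,247) and (395,130), and the arm is clear.

```bash
python3 -c "
from rig import ticket
print(ticket.sign_off())"
```

```text
the job is handed in; nothing more can be done
None
```

I moved the stop to the next hole and its pin went in, then swung the clamp lever to its first click (push fell from about 9 N to 3–5 N) and released it; I handed the job in at about 15 s of the 54 s limit, and no verdict came back.

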